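# Line up the bisque pots by height on the ware board

### The arm

A 6-joint arm with a two-finger parallel gripper is mounted at the origin on the work surface. World frame = base frame: x ahead of the robot, y to its left, z up, the work surface at z = 0. Lengths are in m, angles in rad, forces in N, time in s.
With the tool pointing down it reaches from about 0.3 to 0.775 m from the base axis. Payload 14.6 kg.
Tool frame: the origin (TCP) lies on the centre line of the jaws, within the pads' length; the fingertips stand 19 mm ahead of it and the grasp point (between the pads) is the TCP; z points along the fingers, y is the line along which they close (so a half turn about z gives the same grasp; the last joint's range is limited). The gripper opens to 94 mm and grips with 3 to 60 N. Pads are 16 mm wide; open, the fingers measure 119 mm over their backs; the gripper's body (75 mm by 177 mm) begins 78 mm behind the grasp point.
Start: joints at [1.035, 0.3, 1.521, -0, 1.321, -0.067], TCP at [0.248, 0.491, 0.224] pointing down, gripper open.
Joint ranges: [-3.03, 3.03], [-0.79, 2.21], [0.23, 2.52], [-1.04, 4.18], [0, 3.07], [-2.55, 2.55]. Speed limits (rad/s): [2.22, 2.22, 2.57, 3.14, 3.14, 3.14].

### API

Orientations are given as a unit quaternion [x, y, z, w].
In Python, from bench import readout, eyes, hand_in gives the robot as it stands. The module is installed in compiled form; this text tells all that it offers.
- The arm moves only by the tool drive_tool, never from a script. Its arguments are lists of equal length, an entry for each row: "delta_pos": the shift along the tool's x, y, z in units of 1 m (1.0 is 1 m), a list of three; "turn": the turn, a rotation vector about the tool's x, y, z in units of 30 degrees (1.0 is 30 degrees), a list of three; "gripper": the opening, from 0 (shut) to 1 (fully open). A call has exactly 8 rows; each row is the pose to reach, as a shift and turn from the pose commanded when the call began, along the tool's axes at that moment; what a row does not reach only later rows make up. A row lasts 1/12 s, in which the tool goes at most 41.7 mm and 7.16 degrees, less where a joint would pass 70% of its speed; a pose out of reach is approached as far as the arm can. A call with a number of a shift or a turn outside -1 to 1 is refused whole. A call with a gripper value outside its range is refused whole. The fingers move at their own pace and stop on an object; the grip force is fixed at half the most. Time passes only in rows, so rows that repeat a pose let the fingers close, or fill a call up. It gives the time, the measured TCP pose, the force, the opening and the grip force at its end, in the units of the state.
- readout.observe(): the state, without advancing time (a new reading comes with each control period).
- eyes.snapshot(name): name is "scene" or "side" or "wrist"; returns (picture, depth): 400x640x3 uint8, blue, green, red; 400x640 float32, m along the optical axis (not along the pixel's ray), 0 where there is no reading.
- eyes.camera_info(name): a dict with "fx", "fy", "cx", "cy" (pixels), "rvec" (rotation vector, rad) and "tvec" (3), from world to camera coordinates, as OpenCV has them; the wrist camera has in their place "T_tool_cam" (4x4, takes a point from camera to tool coordinates, whose origin is the TCP and whose axes are the flange's). Camera axes: x right, y down, z forward; pixel columns grow to the right and rows downward; lengths in m; the calibration is good to about 2 mm. A picture is of the moment at which its call begins: read the wrist's pose just before it. camera_info takes no time and is no camera call.
- hand_in(): hands the job in; it is judged then, once.
The state is a dict: "clock": time; "joint_positions": joint angles; "joint_velocities": joint speeds; "tau": joint torques, N m; "eef_pos": TCP position; "orientation": TCP orientation; "ft_force": force on the tool from outside, world axes, zero at the start; "moment": the same for the moment, N m; "finger_gap": opening from 0.0 (shut) to 1.0 (fully open); "finger_force": force on a finger pad.
Only numpy, scipy, OpenCV 4.12 (cv2) and the standard library are available. Lean on these libraries where they do the work, as an engineer would, in place of code of your own. Each camera call takes 0.05 s, during which the arm holds its last target. There are 200 camera calls.

### The job

Line the four terracotta pots up by height on the board, one upright in the middle of each white disc: the tallest on the disc next to the height stick, then ever shorter, the shortest at the far end by the low brick. The pots are fragile: set each down gently, and do not drop one or knock one over.

Things in the scene. Friction and masses are not known exactly. Their poses are not given: they have to be found in the camera images.
- pot1_mid (a point): The tallest of four loose unglazed terracotta pots: a straight round cup, open at the top, 112 mm high and 60 mm in outer diameter, wall 5 mm, two thin cream bands round it, on three tiny feet 6 mm high within that height. Stands upright on the table at the start. The point is on the pot's axis, half-way up; z is up the axis.
- pot2_mid (a point): The second tallest of four loose unglazed terracotta pots: a straight round cup, open at the top, 94 mm high and 55 mm in outer diameter, wall 5 mm, two thin cream bands round it, on three tiny feet 6 mm high within that height. Stands upright on the table at the start. The point is on the pot's axis, half-way up; z is up the axis.
- pot3_mid (a point): The second shortest of four loose unglazed terracotta pots: a straight round cup, open at the top, 76 mm high and 50 mm in outer diameter, wall 5 mm, two thin cream bands round it, on three tiny feet 6 mm high within that height. Stands upright on the table at the start. The point is on the pot's axis, half-way up; z is up the axis.
- pot4_mid (a point): The shortest of four loose unglazed terracotta pots: a straight round cup, open at the top, 58 mm high and 45 mm in outer diameter, wall 5 mm, two thin cream bands round it, on three tiny feet 6 mm high within that height. Stands upright on the table at the start. The point is on the pot's axis, half-way up; z is up the axis.
- disc_a: One of four identical white ceramic discs, 78 mm across and 6 mm thick, fixed in a row about 92 mm apart on a long wooden board (540 x 115 x 12 mm, fixed to the table). The letters say nothing about the order in the row, which changes. Origin at the centre of its underside; its top is 6 mm higher, 18 mm above the table.
- disc_b: One of four identical white ceramic discs, 78 mm across and 6 mm thick, fixed in a row about 92 mm apart on a long wooden board (540 x 115 x 12 mm, fixed to the table). The letters say nothing about the order in the row, which changes. Origin at the centre of its underside; its top is 6 mm higher, 18 mm above the table.
- disc_c: One of four identical white ceramic discs, 78 mm across and 6 mm thick, fixed in a row about 92 mm apart on a long wooden board (540 x 115 x 12 mm, fixed to the table). The letters say nothing about the order in the row, which changes. Origin at the centre of its underside; its top is 6 mm higher, 18 mm above the table.
- disc_d: One of four identical white ceramic discs, 78 mm across and 6 mm thick, fixed in a row about 92 mm apart on a long wooden board (540 x 115 x 12 mm, fixed to the table). The letters say nothing about the order in the row, which changes. Origin at the centre of its underside; its top is 6 mm higher, 18 mm above the table.
- gauge: Height stick: an upright light wooden stick, 16 mm square with black rings, on a dark 50 mm square foot, 120 mm high in all, fixed on the board beyond one end of the row of discs, about 92 mm from the centre of the nearest disc; at the other end of the row lies a low brick block, 50 x 50 x 30 mm. Which end the stick is at changes. Origin at the centre of its underside, 12 mm above the table.
Not all that is in view belongs to the job. What is shaped like the part that bears pot2_mid but pink is not meant. What is shaped like the part that bears pot1_mid but green is not meant.

How it is judged:
At the end, for the whole second after the job is handed in: All four pots stand upright (within 0.1 rad) and at rest on the discs, each with its axis within 15 mm of the centre of its own disc: the tallest on the disc nearest the height stick, then the second tallest, the second shortest, and the shortest on the farthest disc ((horizontal distance between pot1_mid and disc_a below 0.015 m or horizontal distance between pot1_mid and disc_b below 0.015 m or horizontal distance between pot1_mid and disc_c below 0.015 m or horizontal distance between pot1_mid and disc_d below 0.015 m) and horizontal distance between pot1_mid and gauge between 0.057 and 0.127 m and height (world z) of pot1_mid between 0.068 and 0.08 m and angle between each of pot1_mid, pot2_mid, pot3_mid, pot4_mid's own z axis and vertical below 0.1 rad and linear speed of each of pot1, pot2, pot3, pot4 below 0.02 m/s and angular speed of each of pot1, pot2, pot3, pot4 below 0.2 rad/s and (horizontal distance between pot2_mid and disc_a below 0.015 m or horizontal distance between pot2_mid and disc_b below 0.015 m or horizontal distance between pot2_mid and disc_c below 0.015 m or horizontal distance between pot2_mid and disc_d below 0.015 m) and horizontal distance between pot2_mid and gauge between 0.149 and 0.219 m and height (world z) of pot2_mid between 0.059 and 0.071 m and (horizontal distance between pot3_mid and disc_a below 0.015 m or horizontal distance between pot3_mid and disc_b below 0.015 m or horizontal distance between pot3_mid and disc_c below 0.015 m or horizontal distance between pot3_mid and disc_d below 0.015 m) and horizontal distance between pot3_mid and gauge between 0.241 and 0.311 m and height (world z) of pot3_mid between 0.05 and 0.062 m and (horizontal distance between pot4_mid and disc_a below 0.015 m or horizontal distance between pot4_mid and disc_b below 0.015 m or horizontal distance between pot4_mid and disc_c below 0.015 m or horizontal distance between pot4_mid and disc_d below 0.015 m) and horizontal distance between pot4_mid and gauge between 0.333 and 0.403 m and height (world z) of pot4_mid between 0.041 and 0.053 m); the robot touches nothing.
It fails at once if a pot is tipped over (more than 0.7 rad from upright) (angle between any of pot1_mid, pot2_mid, pot3_mid, pot4_mid's own z axis and vertical above 0.7 rad).
It fails at once if a pot is dropped or thrown (faster than 0.7 m/s, a fall of about 25 mm, while no finger touches it) ((linear speed of pot1 above 0.7 m/s and contact force between pot1 and the fingers below 0.01 N) or (linear speed of pot2 above 0.7 m/s and contact force between pot2 and the fingers below 0.01 N) or (linear speed of pot3 above 0.7 m/s and contact force between pot3 and the fingers below 0.01 N) or (linear speed of pot4 above 0.7 m/s and contact force between pot4 and the fingers below 0.01 N)).
It also fails if it takes over 107 s, if anything falls off the work surface, if the arm or the gripper's body presses on something with over 40 N, if the wrist force passes 120 N, or if a joint passes its speed limit or range.

## Working session

There is one attempt and no reset: what is moved stays moved. The work goes in short steps, Python scripts to look and compute and a tool call to move; the robot and the scene stay as the last step left them, time stands still between calls to the robot, and variables do not carry over. Pictures are saved under pics/ and viewed, at most 14 in all, crops included, and the job is handed in when it is done.

Besides the shell and the picture viewer there is one more tool, called after "Request:" as name(argument=value, ...) on one line, values as JSON. drive_tool: Moves the arm, as the interface text tells. Its arguments: {"type":"object","properties":{"delta_pos":{"type":"array"},"turn":{"type":"array"},"gripper":{"type":"array"}},"required":["delta_pos","turn","gripper"]}

```bash
mkdir -p pics; cat > h.py <<'E'
import numpy as np, cv2
from scipy.spatial.transform import Rotation as R
from bench import readout, eyes, hand_in
def grab(n):
    s=readout.observe(); p,d=eyes.snapshot(n); c=eyes.camera_info(n)
    if n=="wrist":
        T=np.eye(4);T[:3,:3]=R.from_quat(s["orientation"]).as_matrix();T[:3,3]=s["eef_pos"];M=T@np.array(c["T_tool_cam"])
    else:
        W=np.eye(4);W[:3,:3]=cv2.Rodrigues(np.array(c["rvec"],float))[0];W[:3,3]=np.ravel(c["tvec"]);M=np.linalg.inv(W)
    v,u=np.mgrid[:400,:640]
    P=np.stack([(u-c["cx"])/c["fx"]*d,(v-c["cy"])/c["fy"]*d,d],-1)@M[:3,:3].T+M[:3,3]
    P[d==0]=np.nan
    return p,d,P,s,M
E
python3 - <<'E'
from h import *
for n in("scene","side"):
    p,d,P,s,M=grab(n); cv2.imwrite(f"pics/{n}0.png",p); np.savez(f"{n}0.npz",p=p,P=P); print(n,M.round(3).tolist())
print(s)
E
```

```text
scene [[-0.706, 0.528, -0.472, 0.961], [0.708, 0.522, -0.475, 0.417], [-0.005, -0.67, -0.743, 0.786], [0.0, 0.0, 0.0, 1.0]]
side [[0.699, -0.478, 0.532, -0.001], [-0.715, -0.46, 0.526, -0.517], [-0.007, -0.748, -0.664, 0.65], [0.0, 0.0, 0.0, 1.0]]
{'clock': 0.05, 'joint_positions': array([ 1.03540725e+00,  3.00485804e-01,  1.52154747e+00,  3.02788830e-05,
        1.32071443e+00, -6.65802141e-02]), 'joint_velocities': array([-0.00096868, -0.00252637, -0.00033753, -0.00092027,  0.00025039,
       -0.0007032 ]), 'tau': array([ 1.99460635e-03, -5.33217144e+01, -3.53706157e+01,  7.10942550e-02,
        2.35746196e-02, -6.48873834e-05]), 'eef_pos': array([0.2483715 , 0.49046691, 0.22389247]), 'orientation': array([ 2.32267358e-01,  9.72651809e-01, -5.47212478e-04, -1.85219882e-04]), 'ft_force': array([-0.7433615 , -1.03784034, -0.42784703]), 'moment': array([-0.02570491, -0.05124643,  0.05638121]), 'finger_force': 0.0, 'finger_gap': 0.999986744882708}
```

View pics/scene0.png

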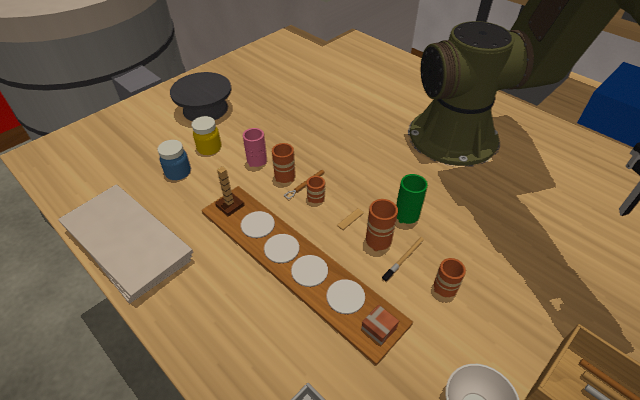

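View pics/side0.png

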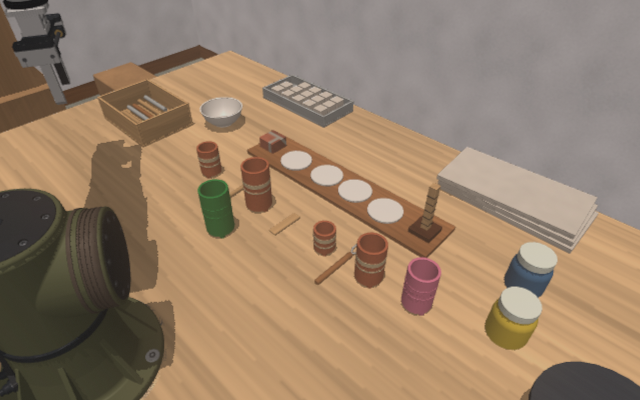

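The scene camera shows pot2 at (284,163), pot4 at (316,190), pot1 at (381,225) and pot3 at (450,277). The discs are at (257,224), (281,248), (309,270) and (346,296), with the stick at (229,190) and the brick at (380,323). The pink (255,147) and green (411,198) cups are decoys.

```bash
python3 - <<'E'
from h import *
from scipy.optimize import least_squares
A=np.load("scene0.npz");B=np.load("side0.npz")
boxes={"pot1":((362,195,402,255),(240,155,274,214),.112,.030),"pot2":((270,140,298,185),(353,230,390,290),.094,.0275),"pot3":((432,255,468,300),(195,140,222,178),.076,.025),"pot4":((304,174,328,205),(311,219,339,256),.058,.0225),
"green":((395,172,428,224),(199,177,236,238),.112,.03),"pink":((242,125,268,168),(402,255,442,315),.094,.0275)}
for k,(a,b,h,r) in boxes.items():
    pts=[];o=[]
    for D,(x0,y0,x1,y1) in((A,a),(B,b)):
        Q=D["P"][y0:y1,x0:x1].reshape(-1,3); Q=Q[(Q[:,2]>.018)&(Q[:,2]<h+.006)]
        t=np.nanmedian(Q,0)[:2]; Q=Q[np.hypot(*(Q[:,:2]-t).T)<.06]
        Q=Q[(Q[:,2]>.02)&(Q[:,2]<h-.015)] # outer wall mostly
        f=least_squares(lambda c:np.hypot(Q[:,0]-c[0],Q[:,1]-c[1])-r,Q.mean(0)[:2],loss="soft_l1",f_scale=.002); o.append(f.x.round(4).tolist()); pts.append(Q)
    Q=np.vstack(pts)
    f=least_squares(lambda c:np.hypot(Q[:,0]-c[0],Q[:,1]-c[1])-r,Q.mean(0)[:2],loss="soft_l1",f_scale=.002)
    print(k,f.x.round(4),o,len(Q))
for n,D,cs in(("scene",A,[(257,224),(281,248),(309,270),(346,296)]),("side",B,[(386,210),(355,190),(327,175),(296,160)])):
    p=D["p"].astype(int);m=((p.min(2)>120)&(p.max(2)-p.min(2)<40)&(abs(D["P"][...,2]-.018)<.008)).astype(np.uint8)
    nn,L,st,_=cv2.connectedComponentsWithStats(m)
    for u,v in cs:
        q=L==L[v,u]; Q=D["P"][q]; print(n,L[v,u],q.sum(),((Q.min(0)+Q.max(0))/2).round(4),Q.mean(0).round(4))
for n,D,u,v in(("scene",A,229,207),("side",B,432,205),("scene",A,380,318),("side",B,272,137)): print(n,D["P"][v,u].round(3))
E
```

```text
pot1 [0.4434 0.0876] [[0.4428, 0.0906], [0.4434, 0.086]] 1752
pot2 [ 0.4506 -0.22  ] [[0.4508, -0.2168], [0.4507, -0.2219]] 1354
pot3 [0.4423 0.2648] [[0.4419, 0.2682], [0.4419, 0.2634]] 824
pot4 [ 0.4475 -0.1091] [[0.448, -0.1053], [0.4472, -0.1115]] 442
green [0.3362 0.0869] [[0.3354, 0.0901], [0.3363, 0.0858]] 1801
pink [ 0.4624 -0.3188] [[0.4629, -0.3158], [0.4625, -0.3208]] 1451
scene 3 664 [ 0.6107 -0.1365  0.0167] [ 0.6117 -0.1332  0.0176]
scene 4 763 [ 0.6175 -0.0452  0.0162] [ 0.618  -0.0425  0.0177]
scene 5 869 [0.615  0.0406 0.0167] [0.6154 0.0433 0.0178]
scene 9 998 [0.6066 0.139  0.0182] [0.6074 0.1395 0.018 ]
side 47 673 [ 0.6132 -0.1401  0.016 ] [ 0.6095 -0.1409  0.0171]
side 46 580 [ 0.6193 -0.0492  0.0164] [ 0.6165 -0.05    0.0169]
side 45 507 [0.618  0.0363 0.0158] [0.6145 0.0354 0.0167]
side 44 445 [0.611  0.1329 0.0155] [0.6066 0.1315 0.0165]
scene [ 0.629 -0.216  0.024]
side [ 0.611 -0.242  0.093]
scene [0.609 0.227 0.045]
side [0.612 0.224 0.04 ]
```

Request:
drive_tool(delta_pos=[[-0.275, -0.113, 0], [-0.275, -0.113, 0], [-0.275, -0.113, 0], [-0.275, -0.113, 0], [-0.275, -0.113, 0], [-0.275, -0.113, 0], [-0.275, -0.113, 0], [-0.275, -0.113, 0]], turn=[[0, 0, 1], [0, 0, 1], [0, 0, 1], [0, 0, 1], [0, 0, 1], [0, 0, 1], [0, 0, 1], [0, 0, 1]], gripper=[1, 1, 1, 1, 1, 1, 1, 1])

```text
clock: 0.77
eef_pos: [0.4457, 0.2614, 0.2242]
orientation: [0.478, 0.878, -0.0, 0.0]
ft_force: [0.4, 0.6, 0.5]
finger_gap: 0.998
finger_force: 0.0
```

Request:
drive_tool(delta_pos=[[0, 0, 0], [0, 0, 0], [0, 0, 0], [0, 0, 0], [0, 0, 0], [0, 0, 0], [0, 0, 0], [0, 0, 0]], turn=[[0, 0, 1], [0, 0, 1], [0, 0, 1], [0, 0, 1], [0, 0, 1], [0, 0, 1], [0, 0, 1], [0, 0, 1]], gripper=[1, 1, 1, 1, 1, 1, 1, 1])

```text
clock: 1.43
eef_pos: [0.4427, 0.2657, 0.2244]
orientation: [0.686, 0.727, -0.0, -0.0]
ft_force: [-0.2, 0.1, -0.9]
finger_gap: 0.999
finger_force: 0.0
```

Request:
drive_tool(delta_pos=[[0, 0, 0], [0, 0, 0], [0, 0, 0], [0, 0, 0], [0, 0, 0], [0, 0, 0], [0, 0, 0], [0, 0, 0]], turn=[[0, 0, 0.105], [0, 0, 0.105], [0, 0, 0.105], [0, 0, 0.105], [0, 0, 0.105], [0, 0, 0.105], [0, 0, 0.105], [0, 0, 0.105]], gripper=[1, 1, 1, 1, 1, 1, 1, 1])

```text
clock: 2.1
eef_pos: [0.4428, 0.2656, 0.2244]
orientation: [0.707, 0.707, -0.0, -0.0]
ft_force: [-0.4, -0.1, 1.0]
finger_gap: 1.0
finger_force: 0.0
```

```bash
python3 - <<'E'
from h import *
p,d,P,s,M=grab("wrist"); cv2.imwrite("pics/w1.png",p); np.savez("w1.npz",p=p,P=P)
print(s["eef_pos"],R.from_quat(s["orientation"]).as_matrix().round(3).tolist(),s["clock"])
m=(P[...,2]>.02)&(P[...,2]<.09)&(np.hypot(P[...,0]-.442,P[...,1]-.265)<.06)
Q=P[m]; print(m.sum(), ((Q.min(0)+Q.max(0))/2).round(4), Q.min(0),Q.max(0))
Z=Q[Q[:,2]>.072]; print(len(Z),((Z.min(0)+Z.max(0))/2).round(4))
B=np.load("scene0.npz")["P"].reshape(-1,3)
for x in(.39,.505): # what lies under the fingers beside pot4, pot2
  for y in (-.109,-.22):
    q=B[(abs(B[:,0]-x)<.014)&(abs(B[:,1]-y)<.014)]; print(x,y,np.nanmax(q[:,2]) if len(q) else None)
E
```

```text
[0.44277876 0.2655795  0.22442619] [[-0.0, 1.0, -0.0], [1.0, 0.0, 0.0], [0.0, -0.0, -1.0]] 2.1
1301 [0.4442 0.2678 0.049 ] [0.41970586 0.24277537 0.02005214] [0.46862148 0.29287203 0.07796682]
638 [0.4441 0.2673 0.075 ]
0.39 -0.109 0.003015609114875528
0.39 -0.22 0.0030736424937389817
0.505 -0.109 0.003474931839784201
0.505 -0.22 0.0032256094421559967
```

View pics/w1.png

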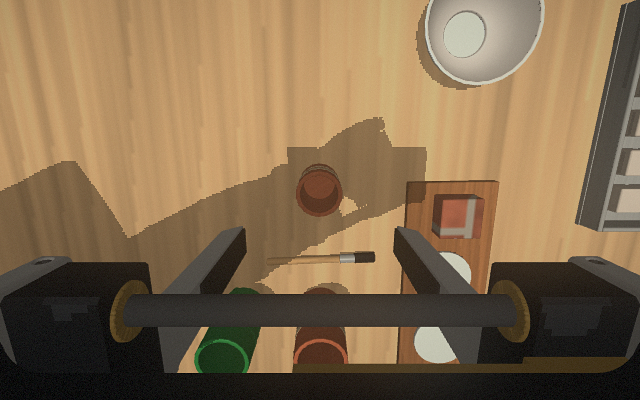

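The wrist view shows pot3 at (319,190) between the jaws with clear space on both sides. Next I grasp it.

Request:
drive_tool(delta_pos=[[0.001, 0.001, 0.04], [0.001, 0.001, 0.08], [0.001, 0.001, 0.12], [0.001, 0.001, 0.15], [0.001, 0.001, 0.17], [0.001, 0.001, 0.176], [0.001, 0.001, 0.176], [0.001, 0.001, 0.176]], turn=[[0, 0, 0], [0, 0, 0], [0, 0, 0], [0, 0, 0], [0, 0, 0], [0, 0, 0], [0, 0, 0], [0, 0, 0]], gripper=[1, 1, 1, 1, 1, 1, 1, 1])

```text
clock: 2.82
eef_pos: [0.4443, 0.2669, 0.0495]
orientation: [0.707, 0.707, 0.001, 0.0]
ft_force: [0.9, 0.4, -0.3]
finger_gap: 1.001
finger_force: 0.0
```

Request:
drive_tool(delta_pos=[[0, 0, 0], [0, 0, 0], [0, 0, 0], [0, 0, 0], [0, 0, 0], [0, 0, 0], [0, 0, 0], [0, 0, 0]], turn=[[0, 0, 0], [0, 0, 0], [0, 0, 0], [0, 0, 0], [0, 0, 0], [0, 0, 0], [0, 0, 0], [0, 0, 0]], gripper=[0.8, 0.7, 0.62, 0.57, 0.52, 0.45, 0.4, 0.4])

```text
clock: 3.48
eef_pos: [0.4437, 0.2666, 0.0485]
orientation: [0.707, 0.707, -0.0, -0.0]
ft_force: [-1.0, -0.7, 2.4]
finger_gap: 0.542
finger_force: 30.0
```

Request:
drive_tool(delta_pos=[[0, 0, -0.005], [0, 0, -0.015], [0, 0, -0.03], [0, 0, -0.05], [0, 0, -0.07], [0, 0, -0.085], [0, 0, -0.095], [0, 0, -0.1]], turn=[[0, 0, 0], [0, 0, 0], [0, 0, 0], [0, 0, 0], [0, 0, 0], [0, 0, 0], [0, 0, 0], [0, 0, 0]], gripper=[0.4, 0.4, 0.4, 0.4, 0.4, 0.4, 0.4, 0.4])

```text
clock: 4.15
eef_pos: [0.4442, 0.2668, 0.1503]
orientation: [0.707, 0.707, 0.001, 0.0]
ft_force: [0.1, -1.2, -2.1]
finger_gap: 0.536
finger_force: 30.0
```

Request:
drive_tool(delta_pos=[[-0.015, 0.011, 0], [-0.04, 0.03, 0], [-0.07, 0.053, 0], [-0.1, 0.076, 0], [-0.13, 0.098, 0], [-0.16, 0.121, 0], [-0.19, 0.144, 0], [-0.215, 0.163, 0]], turn=[[0, 0, 0], [0, 0, 0], [0, 0, 0], [0, 0, 0], [0, 0, 0], [0, 0, 0], [0, 0, 0], [0, 0, 0]], gripper=[0.4, 0.4, 0.4, 0.4, 0.4, 0.4, 0.4, 0.4])

```text
clock: 4.82
eef_pos: [0.6076, 0.0492, 0.1478]
orientation: [0.707, 0.707, -0.0, -0.0]
ft_force: [0.2, 0.8, -2.0]
finger_gap: 0.535
finger_force: 30.0
```

Request:
drive_tool(delta_pos=[[-0.008, 0.006, 0], [-0.013, 0.009, 0], [-0.013, 0.009, 0], [-0.013, 0.009, 0.01], [-0.013, 0.009, 0.025], [-0.013, 0.009, 0.04], [-0.013, 0.009, 0.05], [-0.013, 0.009, 0.055]], turn=[[0, 0, 0], [0, 0, 0], [0, 0, 0], [0, 0, 0], [0, 0, 0], [0, 0, 0], [0, 0, 0], [0, 0, 0]], gripper=[0.4, 0.4, 0.4, 0.4, 0.4, 0.4, 0.4, 0.4])

```text
clock: 5.48
eef_pos: [0.6146, 0.0397, 0.0916]
orientation: [0.707, 0.708, -0.001, -0.001]
ft_force: [-0.3, -0.5, -1.5]
finger_gap: 0.535
finger_force: 30.0
```

```bash
python3 - <<'E'
from h import *
s=readout.observe(); print(s["eef_pos"],s["orientation"].round(4),s["ft_force"],s["finger_gap"],s["clock"])
p,d,P,s,M=grab("side"); 
c=[cv2.resize(p[90:270,200:460],None,fx=3,fy=3)]
cv2.imwrite("pics/s1.png",c[0][:, :])
E
```

```text
[0.61456512 0.03965292 0.09155669] [ 0.7067  0.7075 -0.0009 -0.0009] [-0.31908011 -0.48251205 -1.50132651] 0.5354443393208363 5.4833
```

View pics/s1.png

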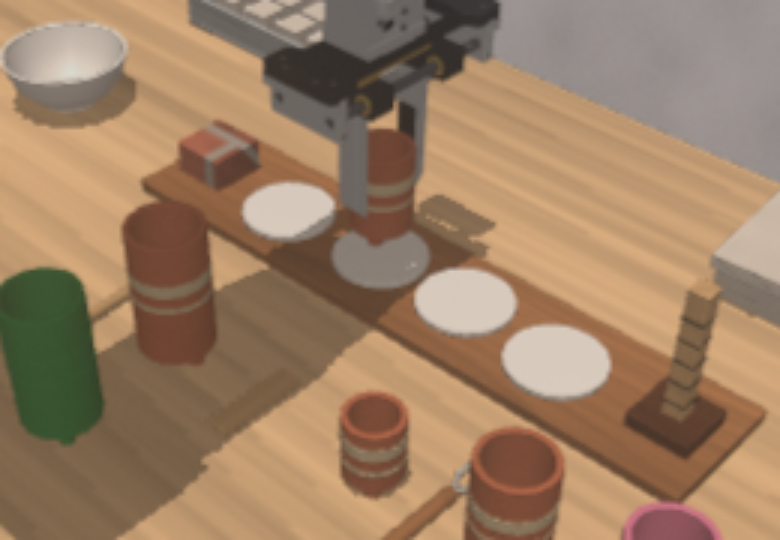

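Pot3 hangs upright over its disc, which is at (380,258) in the crop. I'll lower it slowly.

Request:
drive_tool(delta_pos=[[0, 0, 0.006], [0, 0, 0.012], [0, 0, 0.017], [0, 0, 0.021], [0, 0, 0.024], [0, 0, 0.026], [0, 0, 0.0275], [0, 0, 0.0275]], turn=[[0, 0, 0], [0, 0, 0], [0, 0, 0], [0, 0, 0], [0, 0, 0], [0, 0, 0], [0, 0, 0], [0, 0, 0]], gripper=[0.4, 0.4, 0.4, 0.4, 0.4, 0.4, 0.4, 0.4])

```text
clock: 6.2
eef_pos: [0.6158, 0.0385, 0.0665]
orientation: [0.707, 0.707, 0.0, 0.0]
ft_force: [-3.1, 0.0, 4.0]
finger_gap: 0.537
finger_force: 30.0
```

Request:
drive_tool(delta_pos=[[0, 0, 0], [0, 0, 0], [0, 0, 0], [0, 0, 0], [0, 0, 0], [0, 0, 0], [0, 0, 0], [0, 0, 0]], turn=[[0, 0, 0], [0, 0, 0], [0, 0, 0], [0, 0, 0], [0, 0, 0], [0, 0, 0], [0, 0, 0], [0, 0, 0]], gripper=[0.56, 0.6, 0.65, 0.75, 0.85, 0.95, 1, 1])

```text
clock: 6.87
eef_pos: [0.6157, 0.0386, 0.0659]
orientation: [0.707, 0.707, -0.0, -0.0]
ft_force: [0.3, -0.2, 0.0]
finger_gap: 0.967
finger_force: 0.0
```

Request:
drive_tool(delta_pos=[[0, 0, -0.01], [0, 0, -0.03], [0, 0, -0.06], [0, 0, -0.09], [0, 0, -0.12], [0, 0, -0.14], [0, 0, -0.15], [0, 0, -0.15]], turn=[[0, 0, 0], [0, 0, 0], [0, 0, 0], [0, 0, 0], [0, 0, 0], [0, 0, 0], [0, 0, 0], [0, 0, 0]], gripper=[1, 1, 1, 1, 1, 1, 1, 1])

```text
clock: 7.53
eef_pos: [0.6164, 0.0386, 0.2186]
orientation: [0.707, 0.707, 0.001, 0.001]
ft_force: [-0.2, -0.4, -0.7]
finger_gap: 1.004
finger_force: 0.0
```

Request:
drive_tool(delta_pos=[[0.01, -0.034, 0], [0.02, -0.068, 0], [0.03, -0.102, 0], [0.04, -0.136, 0], [0.05, -0.172, 0], [0.05, -0.172, 0], [0.05, -0.172, 0], [0.05, -0.172, 0]], turn=[[0, 0, 0], [0, 0, 0], [0, 0, 0], [0, 0, 0], [0, 0, 0], [0, 0, 0], [0, 0, 0], [0, 0, 0]], gripper=[1, 1, 1, 1, 1, 1, 1, 1])

```text
clock: 8.2
eef_pos: [0.444, 0.0885, 0.2155]
orientation: [0.707, 0.707, -0.0, -0.0]
ft_force: [-0.5, -0.4, 0.3]
finger_gap: 1.002
finger_force: 0.0
```

```bash
cat >> h.py <<'E'
def wpot(x,y,h,r=.055):
    p,d,P,s,M=grab("wrist")
    m=(P[...,2]>h-.005)&(P[...,2]<h+.006)&(np.hypot(P[...,0]-x,P[...,1]-y)<r); Q=P[m]
    print("eef",s["eef_pos"].round(4),"t",s["clock"],"n",m.sum(),"rim c",((Q.min(0)+Q.max(0))/2).round(4),"ext",np.ptp(Q,axis=0).round(4) if len(Q) else 0)
    return p
E
python3 - <<'E'
from h import *
p=wpot(.444,.089,.112); wpot(.616,.0385,.094); cv2.imwrite("pics/w2.png",p)
E
```

```text
eef [0.444  0.0885 0.2155] t 8.2 n 1087 rim c [0.4453 0.0901 0.1106] ext [0.0585 0.0593 0.0072]
eef [0.4443 0.0884 0.2155] t 8.25 n 788 rim c [0.6174 0.0394 0.0927] ext [0.0502 0.0498 0.0074]
```

View pics/w2.png

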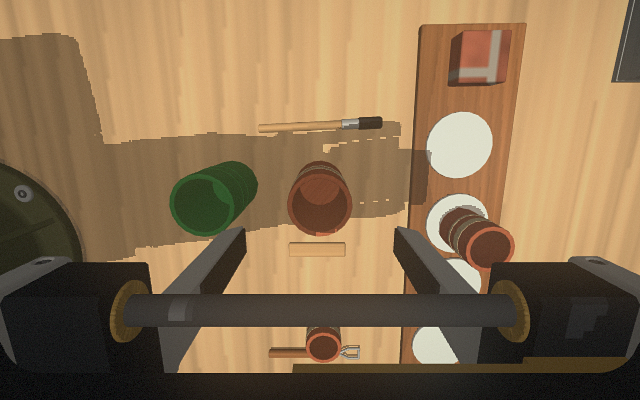

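The view shows pot1 at (320,198) between the jaws, green cup clear of the finger at (213,198), and pot3 upright on its disc at (478,238). Now I grasp pot1.

Request:
drive_tool(delta_pos=[[0.001, 0.001, 0.03], [0.001, 0.001, 0.06], [0.001, 0.001, 0.09], [0.001, 0.001, 0.12], [0.001, 0.001, 0.135], [0.001, 0.001, 0.141], [0.001, 0.001, 0.141], [0.001, 0.001, 0.141]], turn=[[0, 0, 0], [0, 0, 0], [0, 0, 0], [0, 0, 0], [0, 0, 0], [0, 0, 0], [0, 0, 0], [0, 0, 0]], gripper=[1, 1, 1, 1, 1, 1, 1, 1])

```text
clock: 8.97
eef_pos: [0.4454, 0.0895, 0.0753]
orientation: [0.707, 0.707, 0.0, 0.0]
ft_force: [0.2, 0.3, 0.3]
finger_gap: 1.001
finger_force: 0.0
```

Request:
drive_tool(delta_pos=[[0, 0, 0], [0, 0, 0], [0, 0, 0], [0, 0, 0], [0, 0, 0], [0, 0, 0], [0, 0, 0], [0, 0, 0]], turn=[[0, 0, 0], [0, 0, 0], [0, 0, 0], [0, 0, 0], [0, 0, 0], [0, 0, 0], [0, 0, 0], [0, 0, 0]], gripper=[0.85, 0.75, 0.7, 0.66, 0.62, 0.55, 0.5, 0.5])

```text
clock: 9.63
eef_pos: [0.4448, 0.0896, 0.0751]
orientation: [0.707, 0.707, 0.0, 0.0]
ft_force: [-2.5, 0.3, 3.5]
finger_gap: 0.642
finger_force: 30.0
```

Request:
drive_tool(delta_pos=[[0, 0, -0.005], [0, 0, -0.015], [0, 0, -0.03], [0, 0, -0.05], [0, 0, -0.07], [0, 0, -0.085], [0, 0, -0.095], [0, 0, -0.1]], turn=[[0, 0, 0], [0, 0, 0], [0, 0, 0], [0, 0, 0], [0, 0, 0], [0, 0, 0], [0, 0, 0], [0, 0, 0]], gripper=[0.5, 0.5, 0.5, 0.5, 0.5, 0.5, 0.5, 0.5])

```text
clock: 10.3
eef_pos: [0.445, 0.0896, 0.1765]
orientation: [0.707, 0.707, 0.001, 0.001]
ft_force: [0.2, 0.4, -2.8]
finger_gap: 0.644
finger_force: 29.9
```

Request:
drive_tool(delta_pos=[[-0.015, 0.011, 0], [-0.04, 0.03, 0], [-0.07, 0.052, 0], [-0.1, 0.074, 0], [-0.13, 0.096, 0], [-0.16, 0.118, 0], [-0.19, 0.14, 0], [-0.215, 0.158, 0]], turn=[[0, 0, 0], [0, 0, 0], [0, 0, 0], [0, 0, 0], [0, 0, 0], [0, 0, 0], [0, 0, 0], [0, 0, 0]], gripper=[0.5, 0.5, 0.5, 0.5, 0.5, 0.5, 0.5, 0.5])

```text
clock: 10.97
eef_pos: [0.6034, -0.1276, 0.174]
orientation: [0.707, 0.707, -0.0, -0.001]
ft_force: [0.6, 0.6, -2.5]
finger_gap: 0.642
finger_force: 29.9
```

Request:
drive_tool(delta_pos=[[-0.008, 0.006, 0], [-0.012, 0.009, 0], [-0.012, 0.009, 0], [-0.012, 0.009, 0.01], [-0.012, 0.009, 0.025], [-0.012, 0.009, 0.04], [-0.012, 0.009, 0.05], [-0.012, 0.009, 0.055]], turn=[[0, 0, 0], [0, 0, 0], [0, 0, 0], [0, 0, 0], [0, 0, 0], [0, 0, 0], [0, 0, 0], [0, 0, 0]], gripper=[0.5, 0.5, 0.5, 0.5, 0.5, 0.5, 0.5, 0.5])

```text
clock: 11.63
eef_pos: [0.6108, -0.1362, 0.1182]
orientation: [0.707, 0.707, -0.001, -0.001]
ft_force: [-0.3, 0.2, -3.3]
finger_gap: 0.642
finger_force: 29.9
```

Request:
drive_tool(delta_pos=[[0, 0, 0.006], [0, 0, 0.012], [0, 0, 0.017], [0, 0, 0.021], [0, 0, 0.024], [0, 0, 0.026], [0, 0, 0.0275], [0, 0, 0.0275]], turn=[[0, 0, 0], [0, 0, 0], [0, 0, 0], [0, 0, 0], [0, 0, 0], [0, 0, 0], [0, 0, 0], [0, 0, 0]], gripper=[0.5, 0.5, 0.5, 0.5, 0.5, 0.5, 0.5, 0.5])

```text
clock: 12.3
eef_pos: [0.6118, -0.1375, 0.0932]
orientation: [0.707, 0.707, 0.0, 0.0]
ft_force: [-1.9, 1.0, 2.9]
finger_gap: 0.645
finger_force: 30.0
```

Request:
drive_tool(delta_pos=[[0, 0, 0], [0, 0, 0], [0, 0, 0], [0, 0, 0], [0, 0, 0], [0, 0, 0], [0, 0, 0], [0, 0, 0]], turn=[[0, 0, 0], [0, 0, 0], [0, 0, 0], [0, 0, 0], [0, 0, 0], [0, 0, 0], [0, 0, 0], [0, 0, 0]], gripper=[0.66, 0.7, 0.75, 0.8, 0.88, 0.95, 1, 1])

```text
clock: 12.97
eef_pos: [0.6117, -0.1374, 0.0924]
orientation: [0.707, 0.707, 0.0, 0.0]
ft_force: [-0.1, 0.3, 0.3]
finger_gap: 0.994
finger_force: 0.0
```

Request:
drive_tool(delta_pos=[[0, 0, -0.01], [0, 0, -0.03], [0, 0, -0.06], [0, 0, -0.09], [0, 0, -0.12], [0, 0, -0.14], [0, 0, -0.15], [0, 0, -0.15]], turn=[[0, 0, 0], [0, 0, 0], [0, 0, 0], [0, 0, 0], [0, 0, 0], [0, 0, 0], [0, 0, 0], [0, 0, 0]], gripper=[1, 1, 1, 1, 1, 1, 1, 1])

```text
clock: 13.63
eef_pos: [0.6122, -0.1376, 0.2452]
orientation: [0.707, 0.707, 0.001, 0.002]
ft_force: [-0.4, 0.8, -0.0]
finger_gap: 0.998
finger_force: 0.0
```

Request:
drive_tool(delta_pos=[[-0.016, -0.032, 0], [-0.032, -0.064, 0], [-0.048, -0.096, 0], [-0.064, -0.128, 0], [-0.082, -0.161, 0], [-0.082, -0.161, 0.01], [-0.082, -0.161, 0.02], [-0.082, -0.161, 0.02]], turn=[[0, 0, 0], [0, 0, 0], [0, 0, 0], [0, 0, 0], [0, 0, 0], [0, 0, 0], [0, 0, 0], [0, 0, 0]], gripper=[1, 1, 1, 1, 1, 1, 1, 1])

```text
clock: 14.3
eef_pos: [0.4502, -0.2188, 0.2195]
orientation: [0.707, 0.707, -0.0, -0.002]
ft_force: [0.9, -0.2, -0.1]
finger_gap: 1.003
finger_force: 0.0
```

```bash
python3 - <<'E'
from h import *
p=wpot(.451,-.219,.094); wpot(.612,-.138,.13); cv2.imwrite("pics/w3.png",p)
E
```

```text
eef [ 0.4502 -0.2188  0.2195] t 14.3 n 841 rim c [ 0.4535 -0.2178  0.0926] ext [0.0542 0.0539 0.007 ]
eef [ 0.4507 -0.2187  0.2206] t 14.35 n 1813 rim c [ 0.6122 -0.1374  0.1288] ext [0.0596 0.0591 0.0076]
```

View pics/w3.png

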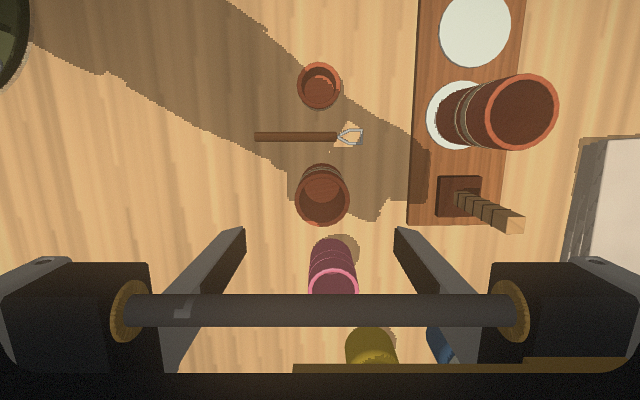

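Pot1 stands on its disc at (500,112), and pot2 is at (322,195) between the jaws with nothing under the fingers. Now I grasp pot2.

Request:
drive_tool(delta_pos=[[0.001, 0.001, 0.035], [0.001, 0.001, 0.07], [0.001, 0.001, 0.105], [0.001, 0.001, 0.135], [0.001, 0.001, 0.155], [0.001, 0.001, 0.16], [0.001, 0.001, 0.16], [0.001, 0.001, 0.16]], turn=[[0, 0, 0], [0, 0, 0], [0, 0, 0], [0, 0, 0], [0, 0, 0], [0, 0, 0], [0, 0, 0], [0, 0, 0]], gripper=[1, 1, 1, 1, 1, 1, 1, 1])

```text
clock: 15.07
eef_pos: [0.4525, -0.2184, 0.0634]
orientation: [0.707, 0.707, 0.0, 0.0]
ft_force: [0.4, -0.4, 0.0]
finger_gap: 1.001
finger_force: 0.0
```

Request:
drive_tool(delta_pos=[[0, 0, 0], [0, 0, 0], [0, 0, 0], [0, 0, 0], [0, 0, 0], [0, 0, 0], [0, 0, 0], [0, 0, 0]], turn=[[0, 0, 0], [0, 0, 0], [0, 0, 0], [0, 0, 0], [0, 0, 0], [0, 0, 0], [0, 0, 0], [0, 0, 0]], gripper=[0.8, 0.7, 0.65, 0.61, 0.57, 0.5, 0.45, 0.45])

```text
clock: 15.73
eef_pos: [0.4518, -0.2185, 0.0626]
orientation: [0.707, 0.707, 0.0, 0.0]
ft_force: [-0.4, -0.4, 2.4]
finger_gap: 0.583
finger_force: 30.0
```

Request:
drive_tool(delta_pos=[[0, 0, -0.008], [0, 0, -0.025], [0, 0, -0.05], [0, 0, -0.08], [0, 0, -0.11], [0, 0, -0.13], [0, 0, -0.145], [0, 0, -0.15]], turn=[[0, 0, 0], [0, 0, 0], [0, 0, 0], [0, 0, 0], [0, 0, 0], [0, 0, 0], [0, 0, 0], [0, 0, 0]], gripper=[0.45, 0.45, 0.45, 0.45, 0.45, 0.45, 0.45, 0.45])

```text
clock: 16.4
eef_pos: [0.4521, -0.2187, 0.2151]
orientation: [0.707, 0.707, 0.0, 0.002]
ft_force: [-0.2, -0.4, -2.4]
finger_gap: 0.582
finger_force: 30.0
```

Request:
drive_tool(delta_pos=[[0.012, 0.011, 0], [0.035, 0.034, 0], [0.062, 0.06, 0], [0.09, 0.087, 0], [0.118, 0.114, 0], [0.142, 0.137, 0], [0.162, 0.156, 0], [0.172, 0.166, 0]], turn=[[0, 0, 0], [0, 0, 0], [0, 0, 0], [0, 0, 0], [0, 0, 0], [0, 0, 0], [0, 0, 0], [0, 0, 0]], gripper=[0.45, 0.45, 0.45, 0.45, 0.45, 0.45, 0.45, 0.45])

```text
clock: 17.07
eef_pos: [0.6188, -0.0437, 0.211]
orientation: [0.706, 0.708, -0.0, -0.001]
ft_force: [-0.1, -0.6, -3.1]
finger_gap: 0.582
finger_force: 30.0
```

Request:
drive_tool(delta_pos=[[0, 0, 0], [0, 0, 0.01], [0, 0, 0.03], [0, 0, 0.05], [0, 0, 0.07], [0, 0, 0.088], [0, 0, 0.1], [0, 0, 0.105]], turn=[[0, 0, 0], [0, 0, 0], [0, 0, 0], [0, 0, 0], [0, 0, 0], [0, 0, 0], [0, 0, 0], [0, 0, 0]], gripper=[0.45, 0.45, 0.45, 0.45, 0.45, 0.45, 0.45, 0.45])

```text
clock: 17.73
eef_pos: [0.6163, -0.0471, 0.1049]
orientation: [0.708, 0.707, -0.001, -0.001]
ft_force: [-0.2, 0.0, -2.8]
finger_gap: 0.584
finger_force: 30.0
```

Request:
drive_tool(delta_pos=[[0, 0, 0.006], [0, 0, 0.012], [0, 0, 0.017], [0, 0, 0.021], [0, 0, 0.024], [0, 0, 0.026], [0, 0, 0.0275], [0, 0, 0.0275]], turn=[[0, 0, 0], [0, 0, 0], [0, 0, 0], [0, 0, 0], [0, 0, 0], [0, 0, 0], [0, 0, 0], [0, 0, 0]], gripper=[0.45, 0.45, 0.45, 0.45, 0.45, 0.45, 0.45, 0.45])

```text
clock: 18.4
eef_pos: [0.6179, -0.0464, 0.0806]
orientation: [0.707, 0.707, 0.0, 0.0]
ft_force: [-2.5, -0.3, 3.5]
finger_gap: 0.585
finger_force: 30.0
```

Request:
drive_tool(delta_pos=[[0, 0, 0], [0, 0, 0], [0, 0, 0], [0, 0, 0], [0, 0, 0], [0, 0, 0], [0, 0, 0], [0, 0, 0]], turn=[[0, 0, 0], [0, 0, 0], [0, 0, 0], [0, 0, 0], [0, 0, 0], [0, 0, 0], [0, 0, 0], [0, 0, 0]], gripper=[0.6, 0.65, 0.7, 0.8, 0.88, 0.95, 1, 1])

```text
clock: 19.07
eef_pos: [0.6177, -0.0464, 0.0799]
orientation: [0.707, 0.707, -0.0, -0.0]
ft_force: [-1.3, -0.1, 0.2]
finger_gap: 0.992
finger_force: 0.0
```

Request:
drive_tool(delta_pos=[[0, 0, -0.01], [0, 0, -0.03], [0, 0, -0.06], [0, 0, -0.09], [0, 0, -0.12], [0, 0, -0.14], [0, 0, -0.15], [0, 0, -0.15]], turn=[[0, 0, 0], [0, 0, 0], [0, 0, 0], [0, 0, 0], [0, 0, 0], [0, 0, 0], [0, 0, 0], [0, 0, 0]], gripper=[1, 1, 1, 1, 1, 1, 1, 1])

```text
clock: 19.73
eef_pos: [0.6183, -0.0465, 0.2326]
orientation: [0.707, 0.707, 0.001, 0.002]
ft_force: [0.1, -0.3, -0.1]
finger_gap: 0.999
finger_force: 0.0
```

Request:
drive_tool(delta_pos=[[-0.012, -0.034, 0], [-0.024, -0.068, 0], [-0.036, -0.102, 0], [-0.048, -0.136, 0], [-0.061, -0.17, 0], [-0.061, -0.17, 0.01], [-0.061, -0.17, 0.02], [-0.061, -0.17, 0.02]], turn=[[0, 0, 0], [0, 0, 0], [0, 0, 0], [0, 0, 0], [0, 0, 0], [0, 0, 0], [0, 0, 0], [0, 0, 0]], gripper=[1, 1, 1, 1, 1, 1, 1, 1])

```text
clock: 20.4
eef_pos: [0.4472, -0.1071, 0.2073]
orientation: [0.707, 0.707, -0.001, -0.002]
ft_force: [-0.3, 0.4, -0.4]
finger_gap: 1.002
finger_force: 0.0
```

```bash
python3 - <<'E'
from h import *
p=wpot(.448,-.108,.058); wpot(.618,-.0465,.112); cv2.imwrite("pics/w4.png",p)
E
```

```text
eef [ 0.4472 -0.1071  0.2073] t 20.4 n 565 rim c [ 0.4497 -0.1065  0.0566] ext [0.0436 0.0439 0.0069]
eef [ 0.4477 -0.107   0.2082] t 20.45 n 1495 rim c [ 0.6191 -0.0462  0.1108] ext [0.0548 0.0544 0.0075]
```

View pics/w4.png

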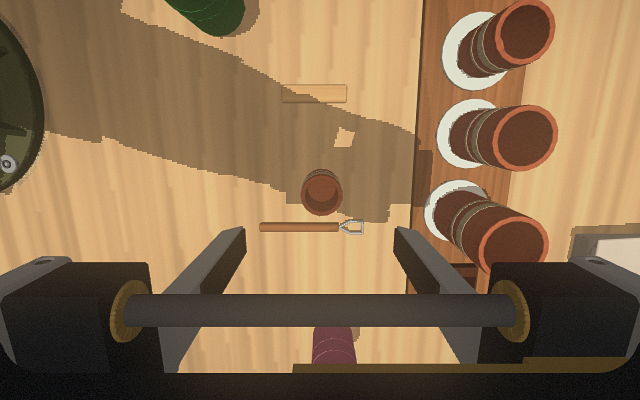

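Pots 3, 2 and 1 stand upright on their discs at (510,45), (500,135) and (490,225). Pot4 at (321,192) is free for grasping, and the trowel at (310,227) is not under the fingers.

Request:
drive_tool(delta_pos=[[0.001, 0.001, 0.035], [0.001, 0.001, 0.07], [0.001, 0.001, 0.105], [0.001, 0.001, 0.14], [0.001, 0.001, 0.162], [0.001, 0.001, 0.172], [0.001, 0.001, 0.172], [0.001, 0.001, 0.172]], turn=[[0, 0, 0], [0, 0, 0], [0, 0, 0], [0, 0, 0], [0, 0, 0], [0, 0, 0], [0, 0, 0], [0, 0, 0]], gripper=[1, 1, 1, 1, 1, 1, 1, 1])

```text
clock: 21.17
eef_pos: [0.4494, -0.1063, 0.0385]
orientation: [0.707, 0.707, 0.0, 0.0]
ft_force: [0.3, -0.7, -0.1]
finger_gap: 0.999
finger_force: 0.0
```

Request:
drive_tool(delta_pos=[[0, 0, 0], [0, 0, 0], [0, 0, 0], [0, 0, 0], [0, 0, 0], [0, 0, 0], [0, 0, 0], [0, 0, 0]], turn=[[0, 0, 0], [0, 0, 0], [0, 0, 0], [0, 0, 0], [0, 0, 0], [0, 0, 0], [0, 0, 0], [0, 0, 0]], gripper=[0.75, 0.6, 0.54, 0.5, 0.46, 0.4, 0.35, 0.35])

```text
clock: 21.83
eef_pos: [0.4487, -0.1064, 0.038]
orientation: [0.707, 0.707, -0.0, 0.0]
ft_force: [0.0, 0.3, 1.3]
finger_gap: 0.475
finger_force: 30.3
```

Request:
drive_tool(delta_pos=[[0, 0, -0.008], [0, 0, -0.025], [0, 0, -0.05], [0, 0, -0.08], [0, 0, -0.11], [0, 0, -0.13], [0, 0, -0.145], [0, 0, -0.15]], turn=[[0, 0, 0], [0, 0, 0], [0, 0, 0], [0, 0, 0], [0, 0, 0], [0, 0, 0], [0, 0, 0], [0, 0, 0]], gripper=[0.35, 0.35, 0.35, 0.35, 0.35, 0.35, 0.35, 0.35])

```text
clock: 22.5
eef_pos: [0.4493, -0.1066, 0.1907]
orientation: [0.707, 0.707, 0.001, 0.002]
ft_force: [1.4, 0.6, -0.6]
finger_gap: 0.474
finger_force: 30.0
```

Request:
drive_tool(delta_pos=[[0.013, 0.009, 0], [0.04, 0.026, 0], [0.07, 0.046, 0], [0.1, 0.065, 0], [0.13, 0.085, 0], [0.16, 0.105, 0], [0.19, 0.124, 0], [0.22, 0.144, 0]], turn=[[0, 0, 0], [0, 0, 0], [0, 0, 0], [0, 0, 0], [0, 0, 0], [0, 0, 0], [0, 0, 0], [0, 0, 0]], gripper=[0.35, 0.35, 0.35, 0.35, 0.35, 0.35, 0.35, 0.35])

```text
clock: 23.17
eef_pos: [0.593, 0.1153, 0.1872]
orientation: [0.707, 0.707, -0.001, -0.0]
ft_force: [-0.0, -0.9, -0.7]
finger_gap: 0.473
finger_force: 30.0
```

Request:
drive_tool(delta_pos=[[0.016, 0.01, 0], [0.0225, 0.0155, 0], [0.0225, 0.0155, 0.02], [0.0225, 0.0155, 0.045], [0.0225, 0.0155, 0.07], [0.0225, 0.0155, 0.09], [0.0225, 0.0155, 0.1], [0.0225, 0.0155, 0.105]], turn=[[0, 0, 0], [0, 0, 0], [0, 0, 0], [0, 0, 0], [0, 0, 0], [0, 0, 0], [0, 0, 0], [0, 0, 0]], gripper=[0.35, 0.35, 0.35, 0.35, 0.35, 0.35, 0.35, 0.35])

```text
clock: 23.83
eef_pos: [0.6074, 0.1353, 0.0813]
orientation: [0.707, 0.707, -0.001, -0.001]
ft_force: [-0.6, -0.8, -0.7]
finger_gap: 0.47
finger_force: 30.0
```

Request:
drive_tool(delta_pos=[[0, 0, 0.006], [0, 0, 0.012], [0, 0, 0.017], [0, 0, 0.021], [0, 0, 0.024], [0, 0, 0.026], [0, 0, 0.0275], [0, 0, 0.0275]], turn=[[0, 0, 0], [0, 0, 0], [0, 0, 0], [0, 0, 0], [0, 0, 0], [0, 0, 0], [0, 0, 0], [0, 0, 0]], gripper=[0.35, 0.35, 0.35, 0.35, 0.35, 0.35, 0.35, 0.35])

```text
clock: 24.5
eef_pos: [0.6084, 0.1361, 0.056]
orientation: [0.707, 0.707, 0.0, 0.0]
ft_force: [-2.7, -0.8, 3.3]
finger_gap: 0.472
finger_force: 30.0
```

Request:
drive_tool(delta_pos=[[0, 0, 0], [0, 0, 0], [0, 0, 0], [0, 0, 0], [0, 0, 0], [0, 0, 0], [0, 0, 0], [0, 0, 0]], turn=[[0, 0, 0], [0, 0, 0], [0, 0, 0], [0, 0, 0], [0, 0, 0], [0, 0, 0], [0, 0, 0], [0, 0, 0]], gripper=[0.49, 0.53, 0.6, 0.7, 0.8, 0.9, 1, 1])

```text
clock: 25.17
eef_pos: [0.6083, 0.1361, 0.0554]
orientation: [0.707, 0.707, 0.0, -0.0]
ft_force: [-0.7, -0.3, 0.1]
finger_gap: 0.918
finger_force: 0.0
```

Request:
drive_tool(delta_pos=[[0, 0, -0.01], [0, 0, -0.03], [0, 0, -0.06], [0, 0, -0.09], [0, 0, -0.12], [0, 0, -0.15], [0, 0, -0.18], [0, 0, -0.18]], turn=[[0, 0, 0], [0, 0, 0], [0, 0, 0], [0, 0, 0], [0, 0, 0], [0, 0, 0], [0, 0, 0], [0, 0, 0]], gripper=[1, 1, 1, 1, 1, 1, 1, 1])

```text
clock: 25.83
eef_pos: [0.6097, 0.1363, 0.243]
orientation: [0.707, 0.707, 0.004, 0.003]
ft_force: [0.6, 0.1, 1.7]
finger_gap: 1.004
finger_force: 0.0
```

Request:
drive_tool(delta_pos=[[0, -0.04, 0], [0, -0.08, 0], [0, -0.12, 0], [0, -0.16, 0], [0, -0.16, 0], [0, -0.16, 0], [0, -0.16, 0], [0, -0.16, 0]], turn=[[0, 0, 0], [0, 0, 0], [0, 0, 0], [0, 0, 0], [0, 0, 0], [0, 0, 0], [0, 0, 0], [0, 0, 0]], gripper=[1, 1, 1, 1, 1, 1, 1, 1])

```text
clock: 26.5
eef_pos: [0.4492, 0.1361, 0.2357]
orientation: [0.707, 0.707, 0.0, 0.0]
ft_force: [0.9, -0.4, -0.9]
finger_gap: 0.996
finger_force: 0.0
```

```bash
python3 - <<'E'
from h import *
wpot(.608,.136,.076)
p,d,P,s,M=grab("scene"); cv2.imwrite("pics/fin.png",cv2.resize(p[130:350,190:440],None,fx=2.6,fy=2.6))
E
```

```text
eef [0.4492 0.1361 0.2357] t 26.5 n 629 rim c [0.6099 0.1357 0.0748] ext [0.0444 0.0446 0.0077]
```

View pics/fin.png

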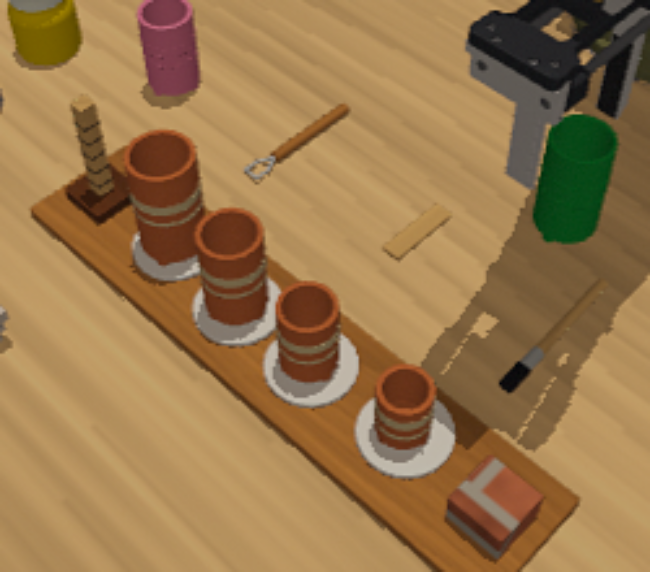

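All four pots stand upright and centred, tallest at the stick (165,200) down to shortest by the brick (405,410). The gripper is clear of everything.

```bash
python3 -c "from bench import hand_in; print(hand_in())"
```

```text
the job is handed in; nothing more can be done
None
```

I placed all four pots upright on their discs, tallest by the height stick down to shortest by the brick, and handed the job in after about 27 s of robot time; `hand_in()` gave no verdict, but the last camera checks showed each pot within a few millimetres of its disc centre.

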